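# Close the dosing unit's service opening

### The job

The dosing unit has just been cleaned: put the loose rectangular cover plate back into the service opening in the unit's deck, handle up, and press it down against its stiff strips until it sits level and flush with the deck. Lower it in rather than dropping it, and leave the other things standing where they are.

Things in the scene. Friction and masses are not known exactly. Their poses are not given: they have to be found in the camera images.
- cover: loose rectangular steel cover plate, 84 mm (its x) by 120 mm (its y) by 10 mm thick, 0.35 kg, lying flat on the table. Origin at the centre of its underside, z up out of the handle side. On top a straight bar handle along its y: bar 76 mm long, 12 mm wide (x), 12 mm thick, centred over the plate, bar centre 40 mm and bar top 46 mm above the underside; two 10 mm posts at y = -31 and +31 mm carry it
- opening (a point): centre of the rectangular service opening in the top of the low steel dosing unit, at deck height (70 mm above the table). Opening 92 mm (its x) by 128 mm (its y), z up; the plate fits either way round. Two stiff strips at its short ends carry the plate; when they are fully down the plate's underside is 10 mm below the deck and its top flush
- housing: the dosing unit itself, fixed, 200 mm (x) by 260 mm (y) by 70 mm high, origin at the centre of its underside; the opening's centre is at x = 0, y = -45 mm, z = 70 mm in its frame, the axes are the same
- jar: small closed white jar, 48 mm diameter, 45 mm high, standing on the unit's deck beside the opening (about 130 mm from the opening's centre along the unit's y); bystander, origin at its underside
- disc: round steel pot cover, 96 mm diameter, 10 mm thick, with a black knob (top 36 mm above the table), lying on the table; it belongs to another machine; bystander, origin at its underside
- tube_a: white squeeze tube standing on its cap, 45 mm diameter, 141 mm high; bystander, origin at its underside
- tube_b: another such tube; bystander
- beaker: clear plastic beaker, 70 mm diameter, 85 mm high; bystander, origin at its underside
- strip_a (a joint): stiff black rubber-faced strip in the opening, 66 mm along x, 16 mm wide, centred at y = -50 mm of the opening: how far it is pressed down, m. 0: its top is 3 mm below the deck; 0.007: fully down, top 10 mm below the deck. Starts at 0 to 0.002, needs about 8 N, stays where pressed
- strip_b (a joint): stiff black rubber-faced strip in the opening, 66 mm along x, 16 mm wide, centred at y = 50 mm of the opening: how far it is pressed down, m. 0: its top is 3 mm below the deck; 0.007: fully down, top 10 mm below the deck. Starts at 0 to 0.002, needs about 8 N, stays where pressed
Things that resemble listed ones, but are neither listed nor needed, are in the scene too. Leave any green look-alike of the cover alone.

How it is judged:
At the end, for the whole second after the job is handed in: The cover plate lies at rest in the opening, handle up: its centre within 12 mm of the opening's, its long side along the opening's within 0.15 rad, its top at most 2 mm above the deck, level within 0.03 rad (horizontal distance between cover and opening below 0.012 m and z of cover in the frame of opening below -0.008 m and angle between cover's own z axis and vertical below 0.03 rad and angle between the x axis of cover and the x axis of opening, either way round below 0.15 rad and linear speed of cover below 0.01 m/s); the robot touches nothing.
It fails at once if the cover plate is dropped in: it falls freely over the opening from more than 15 mm above the deck (horizontal distance between cover and opening below 0.1 m and z of cover in the frame of opening above 0.015 m and contact force between cover and anything else below 0.05 N).
It fails at once if the jar on the deck is moved more than 30 mm or tipped over (distance of jar from where it was at the start of the episode above 0.03 m or angle between jar's own z axis and vertical above 0.5 rad).
It fails at once if the round cover is moved more than 40 mm (distance of disc from where it was at the start of the episode above 0.04 m).
It fails at once if a tube or the beaker is tipped over or moved more than 40 mm (angle between any of tube_a, tube_b, beaker's own z axis and vertical above 0.5 rad or distance of any of tube_a, tube_b, beaker from where it was at the start of the episode above 0.04 m).
It also fails if it takes over 45 s, if anything falls off the work surface, if the arm or the gripper's body presses on something with over 40 N, if the wrist force passes 120 N, or if a joint passes its speed limit or range.

### The arm

A 7-joint arm with a two-finger parallel gripper is mounted at the origin on the work surface. World frame = base frame: x ahead of the robot, y to its left, z up, the work surface at z = 0. Lengths are in m, angles in rad, forces in N, time in s.
With the tool pointing down it reaches from about 0.35 to 0.9 m from the base axis. Payload 19.9 kg.
Tool frame: the origin (TCP) lies on the front face of the gripper's body, between the roots of the fingers; the fingertips stand 73 mm ahead of it and the grasp point (between the pads) lies 54 mm ahead of it (grip_point_offset is the x of the grasp point in the tool frame, in m); x points along the fingers, y is the direction in which the jaws open and shut, and the axes are right-handed (so a half turn about x gives the same grasp; the last joint's range is limited). The gripper opens to 85 mm and grips with 20 to 120 N. Pads are 22 mm wide; open, the fingers measure 114 mm over their backs; the gripper's body (76 mm by 85 mm) begins 54 mm behind the grasp point. The pads swing forward as they close: fully open they stand 13 mm farther back than shut.
Start: joints at [-1.19, 0.417, -0.01, 1.614, 0.005, 1.111, -0.053], TCP at [0.256, 0.57, 0.304] pointing down, gripper open.
Joint ranges: [-2.81, 2.81], [-0.39, 2.02], [-1.27, 1.25], [0.06, 2.57], [-1.19, 4.33], [0.19, 2], [-2.82, 2.82]. Speed limits (rad/s): [1.89, 1.89, 2.39, 2.39, 3.01, 3.01, 3.01].

### API

Orientations are given as [roll, pitch, yaw] about the fixed x, y, z axes, in that order (R = Rz(yaw) Ry(pitch) Rx(roll)).
In Python, from plant import get_obs, capture, calibration, finish_job, grip_point_offset gives the robot as it stands.
- The arm moves only by the tool apply_moves, never from a script. Its argument "increments" is one flat list of numbers, 5 for each row, row after row: the finger opening in m, from 0 to 0.0854, then the shift along the tool's x, y, z in m, then the turn about the tool's x in units of 10 degrees (1.0 is 10 degrees). A call has 1 to 20 rows; each row shifts and turns the commanded pose from where the row before left it, along the tool's axes as they then stand; what a row does not reach is not made up. A row lasts 1/8 s, in which the tool goes at most 62.5 mm and 10.7 degrees, less where a joint would pass 70% of its speed; a pose out of reach is approached as far as the arm can. A call with a gripper value outside its range is refused whole. The fingers move at their own pace and stop on an object; "grip_force" is the grip in N (left out, the last holds). Time passes only in rows, so rows that do not move let the fingers close. It gives the time, the measured TCP pose, the force and the opening at its end, in the units of the state.
- get_obs(): the state, without advancing time (a new reading comes with each control period).
- capture(name): name is "scene" or "top"; returns (picture, depth): 420x560x3 uint8, blue, green, red; 420x560 float32, m along the optical axis (not along the pixel's ray), 0 where there is no reading.
- calibration(name): a dict with "fx", "fy", "cx", "cy" (pixels), "view" (4x4, takes a point from world to camera coordinates). Camera axes: x right, y down, z forward; pixel columns grow to the right and rows downward; lengths in m; the calibration is good to about 2 mm. A picture is of the moment at which its call begins. calibration takes no time and is no camera call.
- finish_job(): hands the job in, once; it reports no verdict.
The state is a dict: "time": time; "joint_pos": joint angles; "qd": joint speeds; "joint_torque": joint torques, N m; "tool_pos": TCP position; "tool_rot": TCP orientation; "ft_force": force on the tool from outside, world axes, zero at the start; "ft_torque": the same for the moment, N m; "grip_width": finger opening in m.
Only numpy, scipy, OpenCV 4.12 (cv2) and the standard library are available. Lean on these libraries where they do the work, as an engineer would, in place of code of your own. Each camera call takes 0.05 s, during which the arm holds its last target. There are 200 camera calls.

## Working session

There is one attempt and no reset: what is moved stays moved. The work goes in short steps, Python scripts to look and compute and a tool call to move; the robot and the scene stay as the last step left them, time stands still between calls to the robot, and variables do not carry over. Pictures are saved under pics/ and viewed, about 8 in all and at most 12, crops included, and the job is handed in when it is done.

Besides the shell and the picture viewer there is one more tool, called after ">>>" as name(argument=value, ...) on one line, values as JSON. apply_moves: Moves the arm, as the interface text tells. Its arguments: {"type":"object","properties":{"increments":{"type":"array","items":{"type":"number"}},"grip_force":{"type":"number"}},"required":["increments"]}

```bash
mkdir -p pics
cat > h.py <<'E'
import numpy as np, cv2
from plant import get_obs, capture, calibration, finish_job, grip_point_offset
def world(name, depth):
    c=calibration(name); v,u=np.indices(depth.shape)
    P=np.stack([(u-c["cx"])/c["fx"]*depth,(v-c["cy"])/c["fy"]*depth,depth,np.ones_like(depth)],-1)
    return (P@np.linalg.inv(np.array(c["view"])).T)[...,:3]
E
python3 - <<'E'
from h import *
for n in ("top","scene"):
    im,d=capture(n); cv2.imwrite(f"pics/{n}0.png",im); np.savez(f"{n}0.npz",im=im,d=d)
    print(n,np.linalg.inv(np.array(calibration(n)["view"])).round(3).tolist(), calibration(n)["fx"])
print(get_obs(),grip_point_offset)
E
```

```text
top [[-0.1, -0.97, 0.219, 0.248], [-0.995, 0.099, -0.017, -0.16], [-0.005, -0.22, -0.975, 1.174], [0.0, 0.0, 0.0, 1.0]] 406.86086885500464
scene [[-0.348, 0.524, -0.777, 1.283], [0.937, 0.175, -0.301, 0.121], [-0.022, -0.833, -0.552, 0.651], [0.0, 0.0, 0.0, 1.0]] 406.4143873478371
{'time': 0.1, 'joint_pos': array([-1.19046379,  0.41790186, -0.01031381,  1.61409167,  0.00469677,
        1.11068312, -0.05300608]), 'qd': array([ 8.19905663e-04, -2.50407907e-03, -1.76196533e-04, -4.21202658e-04,
       -4.85995717e-05,  1.20188568e-03, -8.80522631e-04]), 'joint_torque': array([ 1.72938799e-03, -8.65831661e+01,  6.79230262e-01, -4.35631084e+01,
        1.89805089e-02,  4.98636931e-03,  1.18079624e-04]), 'tool_pos': array([0.25580133, 0.57001364, 0.30333986]), 'tool_rot': array([-1.4985722 ,  1.56973621, -1.92039447]), 'ft_force': array([ 0.55228217,  0.60395782, -0.44855387]), 'ft_torque': array([ 0.00181529, -0.02191471,  0.04579414]), 'grip_width': 0.08537343493493145} 0.0539
```

View pics/top0.png

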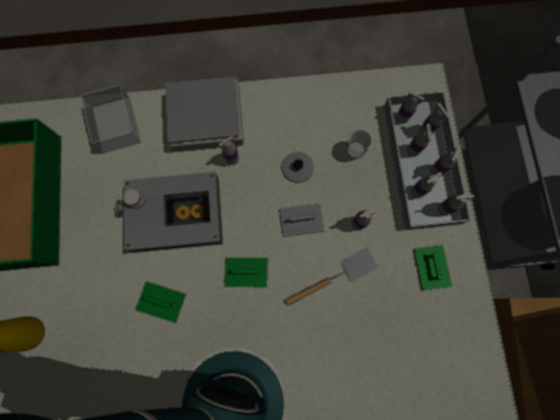

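View pics/scene0.png

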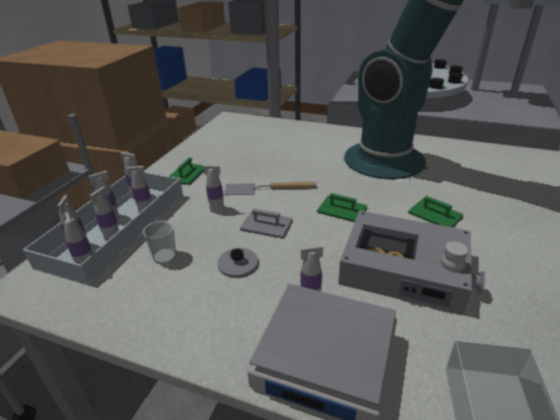

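The top view shows the grey cover at about (301,219) px, with its handle roughly along the image's horizontal. The unit's opening is at (188,208), the jar at (133,197), the disc at (297,166), the tubes at (362,218) and (230,150), and the beaker at (358,146). The green plates are look-alikes.

```bash
cat > m.py <<'E'
from h import *
z=np.load("top0.npz"); W=world("top",z["d"]); ok=z["d"]>0
def box(x0,y0,x1,y1): 
    m=np.zeros(ok.shape,bool); m[y0:y1,x0:x1]=1; return m&ok
def rect(P,n):
    r=cv2.minAreaRect((P[:,:2]*1000).astype(np.float32)); e=cv2.boxPoints(r)
    print(n,len(P),"c",np.round(r[0],1),"size",np.round(r[1],1),"ang",round(r[2],1),"z",np.percentile(P[:,2],[5,50,95]).round(4))
t=W[box(250,230,420,300)];print("table z",np.median(t[:,2]))
Z=W[...,2]
m=box(110,165,230,258)&(abs(Z-.07)<.006); rect(W[m],"deck")
print("z in opening", np.percentile(Z[box(170,196,206,222)],[5,25,50,75,95]).round(3))
m2=m.astype(np.uint8); hole=(box(110,165,230,258)&(Z<.066)&(Z>-.01)).astype(np.uint8)
n,l,s,c=cv2.connectedComponentsWithStats(hole)
for i in range(1,n):
    if s[i,4]>100: print(s[i],c[i]); 
# opening edges: deck-height ray intersection of contour handled via edge pixels in deck mask
k=l[208,188]; print("lab",k)
cm=calibration("top"); T=np.linalg.inv(np.array(cm["view"]))
v,u=np.nonzero(l==k); D=np.stack([(u-cm["cx"])/cm["fx"],(v-cm["cy"])/cm["fy"],np.ones(len(u))],1)@T[:3,:3].T
P=T[:3,3]+D*((.07-T[2,3])/D[:,2])[:,None]; rect(P,"opening")
m=box(268,195,340,245); rect(W[m&(Z>.005)&(Z<.06)],"cover"); rect(W[m&(Z>.03)&(Z<.06)],"handle"); rect(W[m&(Z>.005)&(Z<.018)],"plate")
for n,b in dict(jar=(120,180,146,210),tube1=(345,200,375,235),tube2=(218,135,242,170),disc=(280,150,318,185),beaker=(343,128,372,162)).items():
    q=W[box(*b)]; zt=dict(jar=.09,tube1=.03,tube2=.03,disc=.006,beaker=.02)[n]; rect(q[q[:,2]>zt],n)
im=z["im"][130:270,100:400]; cv2.imwrite("pics/crop.png",cv2.convertScaleAbs(cv2.resize(im,None,fx=2.6,fy=2.6,interpolation=2),alpha=1.8))
E
python3 m.py
```

```text
table z 0.0011853700494536268
deck 5073 c [535.6 127.3] size [261.6 202. ] ang 89.8 z [0.0668 0.0707 0.0741]
z in opening [0.005 0.008 0.028 0.053 0.068]
[ 110  165  120   93 4596] [168.81353351 212.10683203]
[ 163  191   47   35 1236] [185.99595469 208.052589  ]
lab 11
opening 1236 c [534.8  82.9] size [129.   91.1] ang 89.5 z [0.07 0.07 0.07]
cover 1216 c [ 482.5 -244.8] size [202.7 146.7] ang 84.6 z [0.0061 0.0109 0.0461]
handle 126 c [ 481.9 -238.1] size [12.9 75.1] ang 2.7 z [0.0399 0.046  0.0491]
plate 1086 c [ 482.5 -244.8] size [202.7 146.7] ang 84.6 z [0.0059 0.0106 0.0144]
jar 251 c [569.8 219. ] size [43.8 42. ] ang 86.4 z [0.0917 0.1152 0.1192]
tube1 296 c [ 451.7 -398.5] size [43.5 37. ] ang 59.9 z [0.0402 0.104  0.1425]
tube2 467 c [707.9 -49.8] size [70.5 74.3] ang 88.0 z [0.0395 0.0819 0.1413]
disc 763 c [ 645.3 -246.2] size [ 97.6 102. ] ang 87.6 z [0.0073 0.0112 0.0363]
beaker 465 c [ 679.9 -423.6] size [66.4 68.6] ang 83.7 z [0.0253 0.0631 0.0873]
```

View pics/crop.png

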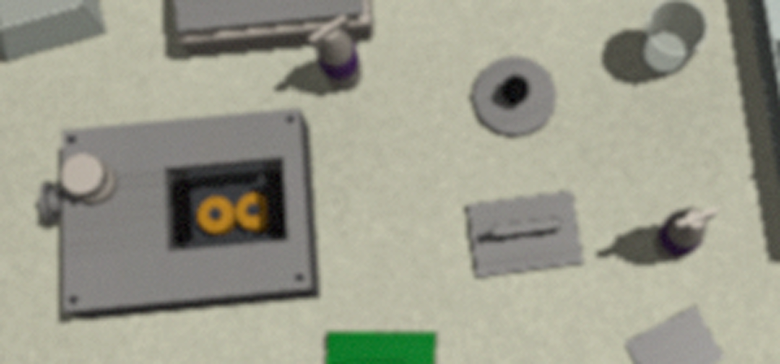

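Crop of the same view: the plate lies at about (522,233) in the crop, turned a few degrees from the unit. The opening is at (227,203), clear except for parts down inside it, and the jar at (85,175). Next I'll work out the moves.

```bash
cat > plan.py <<'E'
from h import *; import sys
from scipy.spatial.transform import Rotation as R
def plan(x,y,z,yaw_deg):
    "grasp-point target; tool y along the direction yaw (mod 180)"
    o=get_obs(); M=R.from_euler("xyz",o["tool_rot"]).as_matrix()
    d=np.array([x,y,z+grip_point_offset])-o["tool_pos"]
    a=np.degrees(np.arctan2(M[1,1],M[0,1])); dw=(yaw_deg-a+90)%180-90   # world turn; tool x is down -> sign flips
    print("t",o["time"],"tcp",o["tool_pos"].round(4),"axes x",M[:,0].round(3),"y",M[:,1].round(3),"z",M[:,2].round(3))
    print("tool shift (now axes)",(M.T@d).round(4),"turn about tool x, deg",round(-dw,2),"F",o["ft_force"].round(1),"w",round(o["grip_width"],4))
if __name__=="__main__": plan(*map(float,sys.argv[1:]))
E
python3 plan.py .482 -.238 .15 2.7
python3 - <<'E'
from m import *
q=W[box(268,195,340,245)&(Z>.038)&(Z<.06)][:,:2]; print(np.median(q,0),(q.min(0)+q.max(0))/2); c=np.cov((q-q.mean(0)).T); w,V=np.linalg.eigh(c); print(q.mean(0),V[:,1],np.degrees(np.arctan2(-V[0,1],V[1,1])))
q=W[box(270,200,332,240)&(Z>.0065)&(Z<.02)]; q=q[(abs(q[:,0]-.482)<.055)&(abs(q[:,1]+.24)<.075)]; rect(q,"plate")
E
```

```text
t 0.1 tcp [0.2558 0.57   0.3033] axes x [-0.    -0.001 -1.   ] y [ 0.409  0.912 -0.001] z [ 0.912 -0.409  0.   ]
tool shift (now axes) [ 0.1002 -0.6445  0.5372] turn about tool x, deg 63.13 F [ 0.6  0.6 -0.4] w 0.0854
table z 0.0011853700494536268
deck 5073 c [535.6 127.3] size [261.6 202. ] ang 89.8 z [0.0668 0.0707 0.0741]
z in opening [0.005 0.008 0.028 0.053 0.068]
[ 110  165  120   93 4596] [168.81353351 212.10683203]
[ 163  191   47   35 1236] [185.99595469 208.052589  ]
lab 11
opening 1236 c [534.8  82.9] size [129.   91.1] ang 89.5 z [0.07 0.07 0.07]
cover 1216 c [ 482.5 -244.8] size [202.7 146.7] ang 84.6 z [0.0061 0.0109 0.0461]
handle 126 c [ 481.9 -238.1] size [12.9 75.1] ang 2.7 z [0.0399 0.046  0.0491]
plate 1086 c [ 482.5 -244.8] size [202.7 146.7] ang 84.6 z [0.0059 0.0106 0.0144]
jar 251 c [569.8 219. ] size [43.8 42. ] ang 86.4 z [0.0917 0.1152 0.1192]
tube1 296 c [ 451.7 -398.5] size [43.5 37. ] ang 59.9 z [0.0402 0.104  0.1425]
tube2 467 c [707.9 -49.8] size [70.5 74.3] ang 88.0 z [0.0395 0.0819 0.1413]
disc 763 c [ 645.3 -246.2] size [ 97.6 102. ] ang 87.6 z [0.0073 0.0112 0.0363]
beaker 465 c [ 679.9 -423.6] size [66.4 68.6] ang 83.7 z [0.0253 0.0631 0.0873]
[ 0.481629   -0.23779777] [ 0.48277785 -0.23821114]
[ 0.48173047 -0.23769972] [-0.03005708  0.99954818] 1.7224029952290765
plate 1002 c [ 475.5 -240.1] size [ 98.  128.8] ang 1.5 z [0.0074 0.0108 0.0145]
```

>>> apply_moves(increments=[0.085,0,-0.032,0.027,0,0.085,0,-0.032,0.027,0,0.085,0,-0.032,0.027,0,0.085,0,-0.032,0.027,0,0.085,0,-0.032,0.027,0,0.085,0,-0.032,0.027,0,0.085,0,-0.032,0.027,0,0.085,0,-0.032,0.027,0,0.085,0,-0.032,0.027,0,0.085,0,-0.032,0.027,0,0.085,0,-0.032,0.027,0,0.085,0,-0.032,0.027,0,0.085,0,-0.032,0.027,0,0.085,0,-0.032,0.027,0,0.085,0,-0.032,0.027,0,0.085,0,-0.032,0.027,0,0.085,0,-0.032,0.027,0,0.085,0,-0.032,0.027,0,0.085,0,-0.032,0.027,0,0.085,0,-0.032,0.027,0], grip_force=80)

```text
time: 2.6
tool_pos: [0.4868, -0.2359, 0.3037]
tool_rot: [-2.785, 1.571, 3.077]
ft_force: [0.6, 0.1, 0.2]
grip_width: 0.0849
```

>>> apply_moves(increments=[0.085,0.01,0,0,0.8,0.085,0.01,0,0,0.8,0.085,0.01,0,0,0.8,0.085,0.01,0,0,0.8,0.085,0.01,0,0,0.8,0.085,0.01,0,0,0.8,0.085,0.01,0,0,0.8,0.085,0.01,0,0,0.8,0.085,0,0,0,0,0.085,0,0,0,0])

```text
time: 3.85
tool_pos: [0.4866, -0.2348, 0.2242]
tool_rot: [-0.041, 1.571, -1.576]
ft_force: [0.9, -0.3, -0.4]
grip_width: 0.0849
```

```bash
python3 plan.py .482 -.238 .04 2
```

```text
t 3.85 tcp [ 0.4866 -0.2348  0.2242] axes x [-0. -0. -1.] y [ 0.999  0.035 -0.   ] z [ 0.035 -0.999  0.   ]
tool shift (now axes) [ 0.1303 -0.0047  0.003 ] turn about tool x, deg 0.02 F [ 0.9 -0.3 -0.4] w 0.0849
```

Now I'll descend with the fingers straddling the bar and close.

>>> apply_moves(increments=[0.085,0.02,-0.002,0.0015,0,0.085,0.02,-0.0027,0.0015,0,0.07,0.02,0,0,0,0.06,0.02,0,0,0,0.05,0.02,0,0,0,0.045,0.02,0,0,0,0.045,0.009,0,0,0,0.045,0,0,0,0])

```text
time: 4.85
tool_pos: [0.4817, -0.238, 0.0945]
tool_rot: [-1.616, 1.57, 3.128]
ft_force: [0.9, -1.1, -0.1]
grip_width: 0.0452
```

>>> apply_moves(increments=[0.02,0,0,0,0,0.005,0,0,0,0,0.005,0,0,0,0,0.005,0,0,0,0,0.005,0,0,0,0,0.005,0,0,0,0,0.005,0,0,0,0])

```text
time: 5.72
tool_pos: [0.4821, -0.238, 0.0957]
tool_rot: [1.475, 1.57, -0.064]
ft_force: [-2.3, 1.6, 9.4]
grip_width: 0.0104
```

```bash
python3 plan.py .482 -.238 .04 2
```

```text
t 5.725 tcp [ 0.4821 -0.238   0.0957] axes x [ 0.001 -0.    -1.   ] y [0.999 0.032 0.001] z [ 0.032 -0.999  0.   ]
tool shift (now axes) [ 0.0018 -0.0001 -0.    ] turn about tool x, deg -0.17 F [-2.3  1.6  9.4] w 0.0104
```

>>> apply_moves(increments=[0.005,-0.005,0,0,0,0.005,-0.01,0,0,0,0.005,-0.015,0,0,0,0.005,-0.02,0,0,0,0.005,-0.03,0,0,0,0.005,-0.03,0,0,0,0.005,-0.03,0,0,0,0.005,0,0,0,0,0.005,0,0,0,0])

```text
time: 6.85
tool_pos: [0.4817, -0.2376, 0.2347]
tool_rot: [-2.789, 1.57, 1.955]
ft_force: [-0.4, -0.0, -4.7]
grip_width: 0.0105
```

```bash
python3 plan.py .535 .0825 .18 -.3
python3 - <<'E'
from h import *
im,d=capture("scene"); cv2.imwrite("pics/s1.png",cv2.convertScaleAbs(cv2.resize(im[120:330,170:490],None,fx=2.4,fy=2.4),alpha=1.4))
im,d=capture("top"); np.savez("top1.npz",im=im,d=d)
E
```

```text
t 6.85 tcp [ 0.4817 -0.2376  0.2347] axes x [-0.  0. -1.] y [ 0.999  0.032 -0.   ] z [ 0.032 -0.999 -0.   ]
tool shift (now axes) [ 0.0009  0.0636 -0.3182] turn about tool x, deg 2.15 F [-0.4 -0.  -4.7] w 0.0105
```

View pics/s1.png

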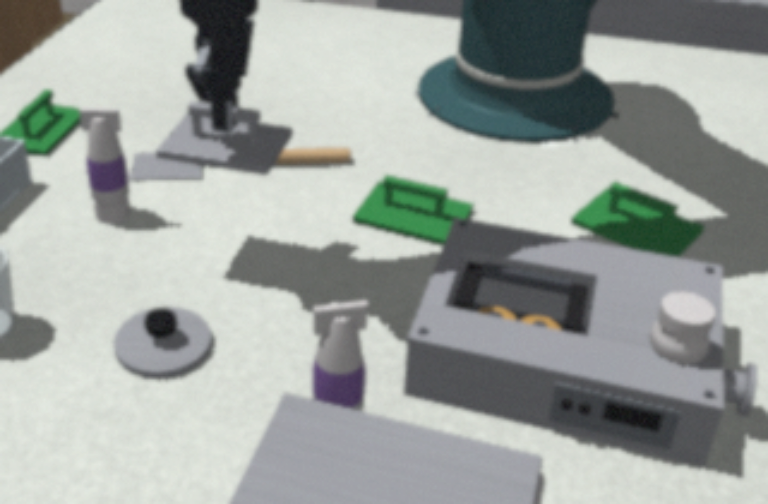

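The plate is held level, at about (225,135) px in this crop. I'll carry it over the opening.

>>> apply_moves(increments=[0.005,0,0.002,-0.01,0.11,0.005,0,0.004,-0.02,0.11,0.005,0,0.004,-0.02,0,0.005,0,0.004,-0.02,0,0.005,0,0.004,-0.02,0,0.005,0,0.004,-0.02,0,0.005,0,0.004,-0.02,0,0.005,0,0.004,-0.02,0,0.005,0,0.004,-0.02,0,0.005,0,0.004,-0.02,0,0.005,0,0.004,-0.02,0,0.005,0,0.004,-0.02,0,0.005,0,0.004,-0.02,0,0.005,0,0.004,-0.02,0,0.005,0,0.004,-0.02,0,0.005,0,0.004,-0.02,0,0.005,0,0.001,-0.01,0,0.005,0,0,0,0,0.005,0,0,0,0])

```text
time: 9.32
tool_pos: [0.5461, 0.081, 0.235]
tool_rot: [0.042, 1.57, -1.536]
ft_force: [0.4, 0.0, -4.0]
grip_width: 0.0103
```

```bash
python3 plan.py .535 .0825 .14 -.3
cat > m2.py <<'E'
from h import *
o=get_obs(); zt=o["tool_pos"][2]-.0857
for n in ("scene","top"):
    im,d=capture(n); W=world(n,d); c=o["tool_pos"]
    m=(d>0)&(abs(W[...,2]-zt)<.008)&(np.hypot(W[...,0]-c[0],W[...,1]-c[1])<.1)
    k,l,s,_=cv2.connectedComponentsWithStats(m.astype(np.uint8)); m=l==1+np.argmax(s[1:,4])
    P=W[m]; A=np.c_[P[:,:2]-c[:2],np.ones(len(P))]; f=np.linalg.lstsq(A,P[:,2],rcond=None)[0]
    r=cv2.minAreaRect((P[:,:2]*1000).astype(np.float32))
    print(n,len(P),"slopes",f[:2].round(4),"z",f[2].round(4),"expected",zt.round(4),"rect",np.round(r[0],1),np.round(r[1],1),round(r[2],1),"tcp",c[:2].round(4))
    cv2.imwrite(f"pics/m2{n}.png",cv2.convertScaleAbs(cv2.resize(im[130:270,100:300] if n=="top" else im[160:340,290:500],None,fx=3,fy=3),alpha=1.6))
E
python3 m2.py
```

```text
t 9.325 tcp [0.5461 0.081  0.235 ] axes x [ 0. -0. -1.] y [ 1.    -0.007  0.   ] z [-0.007 -1.     0.   ]
tool shift (now axes) [ 0.041  -0.0111 -0.0014] turn about tool x, deg -0.12 F [ 0.4  0.  -4. ] w 0.0103
scene 1281 slopes [-0.0373  0.0011] z 0.1502 expected 0.1493 rect [546.   80.4] [120.1  90.1] 88.8 tcp [0.5461 0.081 ]
top 848 slopes [0.0057 0.001 ] z 0.1498 expected 0.1493 rect [547.5  80.8] [120.1  85.2] 89.8 tcp [0.5461 0.081 ]
```

View pics/m2scene.png

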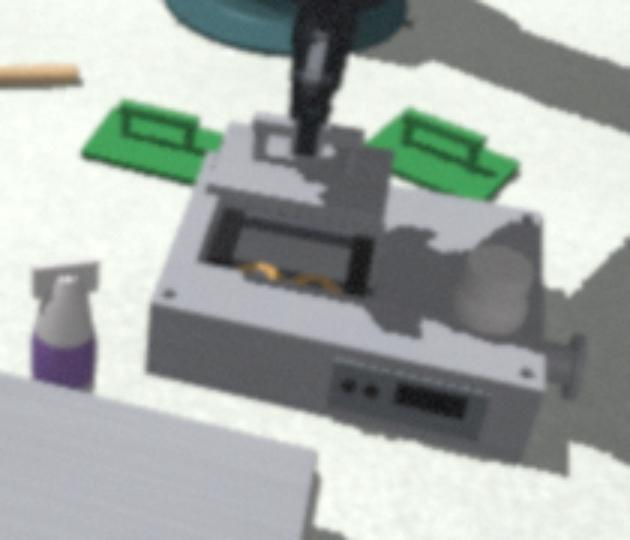

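The plate is level and centred under the gripper, in front of the opening in this oblique view (opening at about (285,250) px). I'll correct by 11 mm and lower it to just above the deck.

>>> apply_moves(increments=[0.005,0,-0.006,-0.001,0,0.005,0,-0.005,-0.001,0,0.005,0.01,0,0,0,0.005,0.015,0,0,0,0.005,0.015,0,0,0,0.005,0.01,0,0,0,0.005,0.006,0,0,0,0.005,0,0,0,0,0.005,0,0,0,0])

```text
time: 10.55
tool_pos: [0.5354, 0.0838, 0.1793]
tool_rot: [1.661, 1.57, 0.083]
ft_force: [-0.5, 0.1, -4.4]
grip_width: 0.0106
```

```bash
python3 plan.py .535 .0825 .1 -.3; python3 m2.py
```

```text
t 10.55 tcp [0.5354 0.0838 0.1793] axes x [ 0.001  0.    -1.   ] y [ 1.    -0.007  0.001] z [-0.007 -1.    -0.   ]
tool shift (now axes) [ 0.0254 -0.0004  0.0013] turn about tool x, deg -0.07 F [-0.5  0.1 -4.4] w 0.0106
scene 1206 slopes [-0.0316 -0.0011] z 0.0944 expected 0.0936 rect [535.4  83.4] [ 88.5 120.2] 0.2 tcp [0.5354 0.0838]
top 749 slopes [0.0038 0.0039] z 0.0944 expected 0.0936 rect [536.6  84.3] [120.7  85.2] 89.9 tcp [0.5354 0.0838]
```

View pics/m2scene.png

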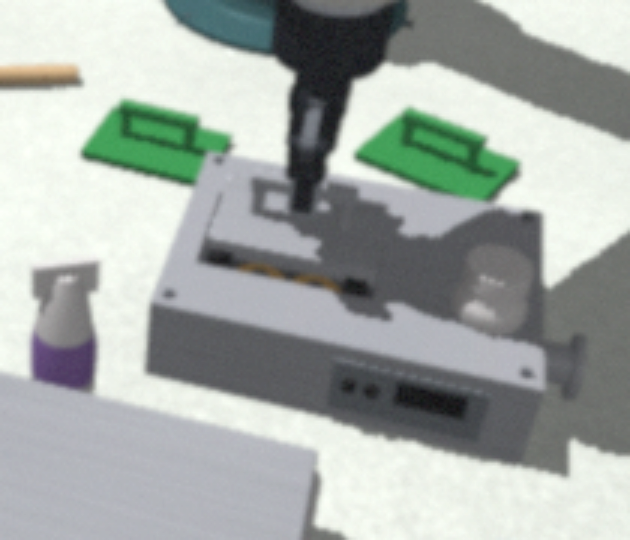

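The plate is aligned about 14 mm above the opening. I'll lower it slowly onto the strips.

>>> apply_moves(increments=[0.005,0,-0.0006,0.001,0,0.005,0.004,0,0,0,0.005,0.004,0,0,0,0.005,0.004,0,0,0,0.005,0.003,0,0,0,0.005,0.002,0,0,0,0.005,0,0,0,0])

```text
time: 11.52
tool_pos: [0.5346, 0.0829, 0.1619]
tool_rot: [-0.504, 1.571, -2.082]
ft_force: [-1.0, 0.5, -1.4]
grip_width: 0.0106
```

>>> apply_moves(increments=[0.005,0.001,0,0,0,0.005,0.001,0,0,0,0.005,0.001,0,0,0,0.005,0.001,0,0,0,0.005,0,0,0,0])

```text
time: 12.15
tool_pos: [0.5347, 0.0827, 0.1584]
tool_rot: [2.49, 1.57, 0.913]
ft_force: [-4.9, 0.3, 8.1]
grip_width: 0.0102
```

>>> apply_moves(increments=[0.005,0.001,0,0,0,0.005,0.001,0,0,0,0.005,0.001,0,0,0,0.005,0.001,0,0,0,0.005,0,0,0,0])

```text
time: 12.78
tool_pos: [0.5349, 0.0826, 0.1555]
tool_rot: [2.751, 1.569, 1.173]
ft_force: [-14.6, -0.8, 37.2]
grip_width: 0.01
```

>>> apply_moves(increments=[0.005,0.001,0,0,0,0.005,0.001,0,0,0,0.005,0,0,0,0])

```text
time: 13.15
tool_pos: [0.5352, 0.0825, 0.1553]
tool_rot: [2.885, 1.567, 1.307]
ft_force: [-32.7, 0.5, 82.1]
grip_width: 0.0101
```

Bottomed out. I'll relieve the load, release and rise a little.

>>> apply_moves(increments=[0.005,-0.001,0,0,0,0.005,-0.001,0,0,0,0.005,0,0,0,0])

```text
time: 13.52
tool_pos: [0.5349, 0.0827, 0.1555]
tool_rot: [2.706, 1.569, 1.129]
ft_force: [-14.0, 0.3, 35.8]
grip_width: 0.0103
```

>>> apply_moves(increments=[0.03,0,0,0,0,0.045,0,0,0,0,0.045,0,0,0,0,0.045,0,0,0,0,0.045,-0.02,0,0,0,0.045,-0.03,0,0,0,0.045,-0.03,0,0,0,0.045,-0.04,0,0,0,0.045,-0.04,0,0,0,0.045,-0.04,0,0,0,0.045,0,0,0,0])

```text
time: 14.9
tool_pos: [0.5353, 0.0824, 0.3575]
tool_rot: [2.002, 1.566, 0.424]
ft_force: [0.6, 0.1, -0.3]
grip_width: 0.0453
```

Run:
```python
from h import *
print(get_obs()["tool_pos"],get_obs()["ft_force"])
im,d=capture("scene"); W=world("scene",d)
cv2.imwrite("pics/f1.png",cv2.convertScaleAbs(cv2.resize(im[180:340,310:500],None,fx=4,fy=3.6),alpha=1.5))
import itertools
def st(W,d,n):
    X,Y,Z=W[...,0],W[...,1],W[...,2]; ok=(d>0)&(Z>.055)&(Z<.085)
    x,y=X-.535,Y-.0825
    pl=ok&(abs(x)<.037)&(abs(y)<.055)&(abs(x)>.012)
    dk=ok&(abs(x)<.09)&(abs(y)<.075)&((abs(x)>.052)|(abs(y)>.07))
    for m,t in ((pl,"plate"),(dk,"deck")):
        f=np.linalg.lstsq(np.c_[x[m],y[m],np.ones(m.sum())],Z[m],rcond=None)[0]
        print(n,t,m.sum(),"plane",f.round(4),"med",np.median(Z[m]).round(4))
    for s in (-1,1):
        m=pl&(s*y>.03); print("  end",s,np.median(Z[m]).round(4))
    h=(d>0)&(abs(x)<.03)&(abs(y)<.05)&(Z>.093)&(Z<.115); 
    if h.sum()>10: r=cv2.minAreaRect((W[h][:,:2]*1000).astype(np.float32)); print("  handle",h.sum(),np.round(r[0],1),np.round(r[1],1),round(r[2],1), np.median(W[h][:,2]))
st(W,d,"scene"); im,d=capture("top"); st(world("top",d),d,"top")
```

```text
[0.53532327 0.08240243 0.3575071 ] [ 0.64210773  0.14847175 -0.32255736]
scene plate 575 plane [-0.0025  0.0001  0.0711] med 0.0711
scene deck 1564 plane [-0.0007  0.0006  0.0711] med 0.0711
  end -1 0.0711
  end 1 0.071
  handle 249 [534.8  82. ] [15.3 75.8] 0.4 0.10523159297726614
top plate 647 plane [ 0.0015 -0.0022  0.071 ] med 0.071
top deck 1458 plane [0.0011 0.0027 0.071 ] med 0.0709
  end -1 0.0711
  end 1 0.0708
  handle 146 [535.8  82.5] [12.9 75.8] 0.3 0.10614985711615643
```

View pics/f1.png

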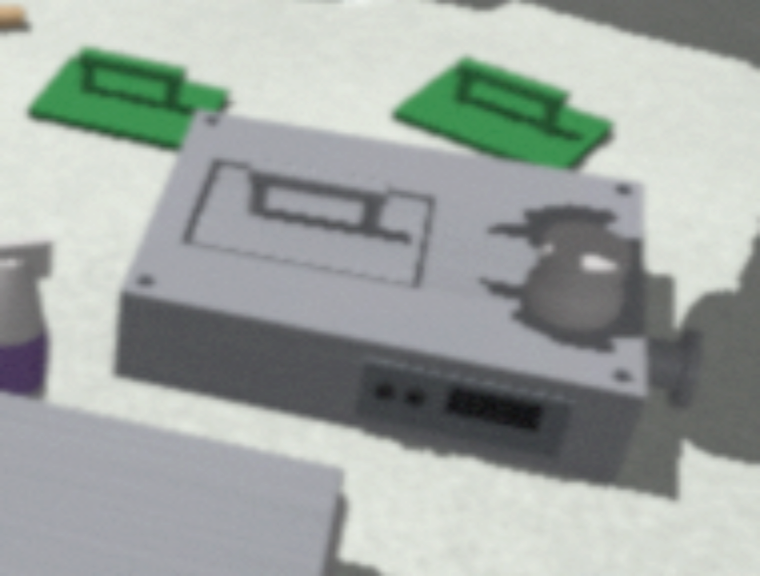

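The plate sits flush and level in the opening (outline at about (310,225) px), the jar stands at (580,270), and the arm is clear. I'll hand it in.

```bash
python3 -c "
from plant import finish_job; print(finish_job())"
```

```text
the job is handed in; nothing more can be done
None
```

The cover plate is back in the service opening, handle up and pressed fully down, and the job is handed in at about 15 s of the 45 s allowed. I gripped it by the bar, carried it over level, lowered it onto the strips and pressed until it bottomed. The press peaked at 82 N vertical (about 88 N in all), under the 120 N wrist limit. Then I let go and backed off about 200 mm.

**Seating:** both cameras put the plate's top level with the deck: plate 71.1 and 71.0 mm, deck 71.1 and 70.9 mm. The two ends differ by at most 0.3 mm, and the fitted slopes are at most 0.0025 rad.

**Position:** the handle is within about 1 mm of the opening's centre and within about 1° of its direction.

**Disagreement while carrying:** the scene camera read a tilt of 0.03–0.04 rad in the held plate, where the top camera read about 0.005. I did not find the cause. Neither camera shows any such tilt in the seated plate.

**Other objects:** the jar looked undisturbed in the last picture. I did not re-measure the disc, tubes and beaker, but the arm stayed clear of them. No check failed.

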